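Lock the stop screw on the cooper's jig

ROBOT

A 6-joint arm with a two-finger parallel gripper is mounted at the origin on the work surface. World frame = base frame: x ahead of the robot, y to its left, z up, the work surface at z = 0. Lengths are in mm, angles in rad, forces in N, time in s.
With the tool pointing down it reaches from about 225 to 725 mm from the base axis. Payload 3.1 kg.
Tool frame: the origin (TCP) lies between the finger pads; the fingertips stand finger_overhang ahead of it and the grasp point (between the pads) lies 2 mm behind it (finger_overhang is the distance from the TCP to the fingertips, in mm); z points along the fingers, y is the direction in which the jaws open and shut (so a half turn about z gives the same grasp; the last joint's range is limited). The gripper opens to 85 mm and grips with 20 to 120 N. Pads are 22 mm wide; open, the fingers measure 114 mm over their backs; the gripper's body (76 mm by 85 mm) begins 54 mm behind the grasp point. The pads swing forward as they close: fully open they stand 13 mm farther back than shut.
Start: joints at [-1.283, 0.048, 0.099, 1.622, 0, 1.443], TCP at [212.044, -480.265, 226.812] pointing down, gripper open.
Joint ranges: [-2.91, 2.91], [-0.99, 1.94], [-1.21, 1.42], [-2.12, 2.29], [-1.49, 1.47], [-3.14, 3.14]. Speed limits (rad/s): [2.79, 2.79, 3.14, 3.14, 3.14, 3.14].

INTERFACE

Orientations are given as a rotation vector (axis times angle).
In Python, from bench import move_to, line_to, goto_joints, open_gripper, grasp, dwell, ik, observe, camera, camera_info, PlanningError, finish_job, finger_overhang gives the robot as it stands. The module is installed in compiled form; this text tells all that it offers. Calls block until the motion is done:
- move_to(position, orientation): joint-space move of the TCP to a pose.
- line_to(position, velocity=150, rotation=None, contact_N=None): straight line of the TCP; rotation=None keeps the orientation; velocity is the mean speed in mm/s. With contact_N (N) it stops when the force on the tool has changed by that much, and returns True; else False.
- goto_joints(angles): joint-space move.
- open_gripper() and grasp(grasp_force=None): open the fingers fully, or close them until they stop; grasp_force is the grip in N (None keeps the last).
- dwell(seconds).
- ik(position, orientation): joint angles nearest the present ones, or None.
- observe(): the state.
- camera(name): name is "side" or "top"; returns (picture, depth): 420x560x3 uint8, blue, green, red; 420x560 float32, mm along the optical axis (not along the pixel's ray), 0 where there is no reading.
- camera_info(name): a dict with "mtx" (3x3 intrinsics, pixels), "distortion" ([k1, k2, p1, p2, k3] as OpenCV has them; the pictures are not rectified), "R" (3x3) and "t" (3): a world point X has camera coordinates R X + t. Camera axes: x right, y down, z forward; pixel columns grow to the right and rows downward; lengths in mm; the calibration is good to about 2 mm. A picture is of the moment at which its call begins. camera_info takes no time and is no camera call.
A pose or a line that the arm cannot do raises PlanningError and nothing moves.
- finish_job(): hands the job in, once; it reports no verdict.
The state is a dict: "time": time; "q": joint angles; "joint_vel": joint speeds; "joint_efforts": joint torques, N m; "eef_pos": TCP position; "ee_rot": TCP orientation; "force": force on the tool from outside, world axes, zero at the start; "torque": the same for the moment, N m; "gripper_width": finger opening in mm.
Only numpy, scipy, OpenCV 4.12 (cv2) and the standard library are available. Lean on these libraries where they do the work, as an engineer would, in place of code of your own. Each camera call takes 0.05 s, during which the arm holds its last target.

TASK

Lay the flat spanner fully home on the brass lower nut of the stop screw, with its shank beside the red stop pin, so that the pin holds the nut still. Then swing the jam nut's lever clockwise by its wooden knob until the jam nut is felt to land, and pull it up firmly tight against the lower nut without overdoing it, so that the spanner bears on the pin. Leave it tight with the spanner lying on the nut, and leave the hammer, bung and tin alone.

Things in the scene. Friction and masses are not known exactly. Their poses are not given: they have to be found in the camera images.
- fixture: Green steel base plate fixed to the bench, 16 mm thick, reaching x = -200 to +50 mm, y = -60 to +60 mm in its frame (-x: the end towards the robot). Origin on the bench under the axis of the upright stop screw (20 mm thick, top 78 mm above the bench), which carries lower nut, washer and jam nut; z up.
- stop_post: Red upright pin fixed on the plate, 14 mm in diameter, 34 mm tall; origin at the centre of its foot, on the plate, at x = -170, y = +20.5 mm of the fixture. A spanner on the nut with its shank to the fixture's -x lies 1 to 8 mm clear of the pin, on its -y side; turning the nut clockwise (seen from above) brings the shank against it.
- lower_nut: Brass hexagon nut, 36 mm across flats, 41.6 across corners, 20 mm tall; origin at the centre of its underside, which lies on the plate 16 mm above the bench. Corners on its +x and -x axes, flats facing +y and -y: the spanner goes on along x. It turns stiffly (about 0.38 N m) and then loses its setting.
- nut_mark (a point): The lower nut's corner on its +x axis, upper edge, 20.8 mm from the screw's axis. The play of spanner and pin lets it move up to 5 mm as the jam nut is tightened; beyond 6.2 mm the setting is lost.
- washer (a joint): Twist (rad) of the dark spring washer (42 mm in diameter, orange tab) lying on the lower nut: 0 while the jam nut is loose; it gives from 0.34 N m on, by 1 rad per further 4 N m. Above 0.12 is tight, above 0.30 overstrained. When the lever is let go it springs back to about 0.085 if it was higher, and stays.
- jam_nut: Steel hexagon nut above the washer, with a lever bar (14 mm wide, from 51 to 59 mm above the bench) along its y axis; origin on the screw's axis. Swung clockwise seen from above it runs freely (under 1.5 N at the knob) for 0.3 to 0.8 rad until it lands on the washer, at an angle that differs every time and cannot be seen.
- knob (a point): Middle of the upright round wooden knob (free to spin) at the lever's end, 85 mm from the screw's axis: 20 mm in diameter, from 62 to 104 mm above the bench. At first roughly on the fixture's +y side; swing it towards +x. Once the nut lands the pull rises past 4 N, then by 0.55 N per mm, with up to 25 mm of play from 4.5 to 7 N as the spanner takes up on the pin. 10 N is just tight, 12 to 14 N right, 18 N too much.
- spanner: Loose flat open-ended steel spanner, 10 mm thick, about 0.26 kg. Origin on its underside, under the middle of the blue sleeve to hold it by (56 mm long, 22 wide, 16 high); x to the jaw, z up. Shank 18 mm wide, to x = -110 mm. Head 66 mm wide; jaw opening 38 mm, its floor at x = 78 mm, its flared tips ending at x = 123 mm.
- spanner_jaw (a point): Centre of the spanner's jaw, on its underside, at x = 100 mm of the spanner: it lies on the lower nut's axis when the spanner is home (the jaw's floor is then 1 mm from the nut's corner).
- hammer: Loose club hammer, bystander: head 45 x 95 x 45 mm at x = +80 mm, wooden handle to x = -142 mm; origin under the handle, on the bench.
- bung: Loose tapered wooden barrel bung, bystander, 56 mm wide at the top, 40 mm tall; origin at the centre of its underside.
- tin: Loose closed metal tin, bystander, 68 mm in diameter, 75 mm tall; origin at the centre of its underside.
Things that resemble listed ones, but are neither listed nor needed, are in the scene too. Of the things like the spanner, leave any that is green or orange; of the rest the larger one is meant.

How it is judged:
By the outcome, as a careful person would: the job done as asked, in the order asked, and still so for the second after the job is handed in, with the robot touching nothing.
It also fails if it takes over 64 s, if anything falls off the work surface, if the arm or the gripper's body presses on something with over 40 N, if the wrist force passes 120 N, or if a joint passes its speed limit or range.

## Working session

There is one attempt and no reset: what is moved stays moved. The work goes in short steps, each a Python script; the robot and the scene stay as the last script left them, time stands still between calls to the robot, and variables do not carry over. Pictures are saved under pics/ and viewed, and the job is handed in when it is done.

```bash
mkdir -p pics; ls
python3 - <<'E'
from bench import *
import cv2,numpy as np
for n in("top","side"):
    p,d=camera(n); cv2.imwrite(f"pics/{n}0.png",p); np.save(f"{n}0.npy",d)
    i=camera_info(n); print(n,i)
s=observe();print(s, finger_overhang)
E
```

```text
pics
top {'mtx': array([[386.33758039,   0.        , 279.41599513],
       [  0.        , 386.33758039, 213.41362894],
       [  0.        ,   0.        ,   1.        ]]), 'distortion': array([0.00754851, 0.        , 0.        , 0.        , 0.        ]), 'R': array([[ 0.02247083, -0.99933992,  0.02854448],
       [-0.99086335, -0.02605996, -0.13232797],
       [ 0.13298449, -0.02531016, -0.99079489]]), 't': array([  74.95493061,  511.64759987, 1065.37354129])}
side {'mtx': array([[397.39819291,   0.        , 280.80992662],
       [  0.        , 397.39819291, 211.23847583],
       [  0.        ,   0.        ,   1.        ]]), 'distortion': array([-0.08170606,  0.        ,  0.        ,  0.        ,  0.        ]), 'R': array([[-0.97432407, -0.22497084, -0.00898539],
       [-0.13565909,  0.61843979, -0.77403413],
       [ 0.17969203, -0.75294113, -0.63308011]]), 't': array([ 499.40408747,   55.89695538, 1061.42599986])}
{'time': 0.1, 'q': array([-1.28281166e+00,  4.86827165e-02,  9.77438013e-02,  1.62199366e+00,
       -1.56729372e-05,  1.44298717e+00]), 'joint_vel': array([-0.00142304, -0.0012983 ,  0.00337067, -0.00056399,  0.00073696,
       -0.00123959]), 'joint_efforts': array([ 2.26578690e-03, -3.39852154e+01,  3.20936179e+01,  1.58723351e-02,
       -9.81467247e-05, -3.33103358e-06]), 'eef_pos': array([ 211.87452518, -479.73361463,  225.72571535]), 'ee_rot': array([-3.07186290e+00, -6.47993521e-01,  2.92798381e-04]), 'force': array([0.96476585, 0.12434609, 0.04362847]), 'torque': array([ 0.01139218, -0.06444791, -0.02068259]), 'gripper_width': 85.4367552694187} 17.0
```

View pics/top0.png

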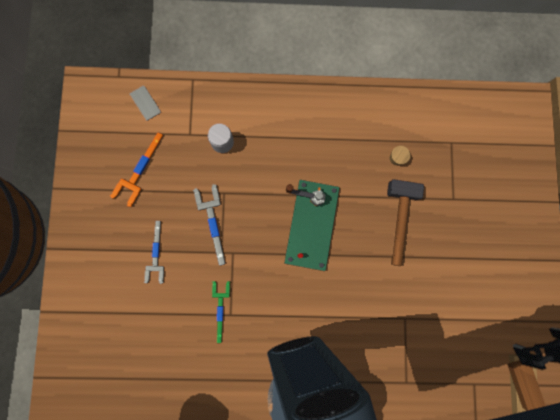

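View pics/side0.png

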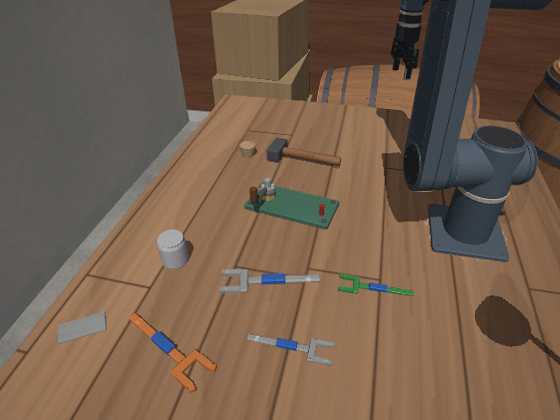

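The top view shows the large grey spanner with its sleeve at about (214,228), jaw at (207,197) and tail at (221,262). The plate has corners near (300,181), (340,187), (326,270) and (286,263), with the screw at (318,197), knob at (290,189) and pin at (302,256). Next I'll measure these.

```bash
cat > h.py <<'E'
import numpy as np, cv2
from bench import *
def ray(n,u,v):
    i=camera_info(n); p=cv2.undistortPoints(np.array([[[u,v]]],float),i["mtx"],i["distortion"])[0,0]
    R=i["R"];t=i["t"]; o=-R.T@t; d=R.T@np.array([p[0],p[1],1]); return o,d
def onz(n,u,v,z):
    o,d=ray(n,u,v); return o+d*(z-o[2])/d[2]
def cross(uvt,uvs):
    (a,da),(b,db)=ray("top",*uvt),ray("side",*uvs)
    da/=np.linalg.norm(da);db/=np.linalg.norm(db)
    s=np.linalg.lstsq(np.stack([da,-db],1),b-a,rcond=None)[0]
    p,q=a+da*s[0],b+db*s[1]; return (p+q)/2,np.linalg.norm(p-q)
def proj(n,X):
    i=camera_info(n); return cv2.projectPoints(np.array(X,float).reshape(-1,3),cv2.Rodrigues(i["R"])[0],i["t"],i["mtx"],i["distortion"])[0][:,0]
def mask(p,kind):
    h=cv2.cvtColor(p,cv2.COLOR_BGR2HSV); H,S,V=cv2.split(h)
    if kind=="blue": return ((H>105)&(H<130)&(S>130)&(V>80)).astype(np.uint8)
    if kind=="red": return (((H<5)|(H>174))&(S>170)&(V>70)).astype(np.uint8)
    if kind=="green": return ((H>65)&(H<90)&(S>100)).astype(np.uint8)
    if kind=="grey": return ((S<50)&(V>90)).astype(np.uint8)
def blobs(m,mn=8):
    n,l,s,c=cv2.connectedComponentsWithStats(m); return [(s[k,4],tuple(np.round(c[k],2)),tuple(s[k,:4]),k) for k in range(1,n) if s[k,4]>=mn],l
E
python3 - <<'E'
from h import *
for n in("top","side"):
    p=cv2.imread(f"pics/{n}0.png")
    for k in("blue","red","green","grey"):
        b,l=blobs(mask(p,k),8)
        print(n,k,[x[:3] for x in b if x[0]<6000][:14])
        if k=="green":
            for x in b:
                if x[0]>500:
                    c=cv2.findContours((l==x[3]).astype(np.uint8),0,2)[0][0]
                    r=cv2.minAreaRect(c); print(r,cv2.boxPoints(r)); 
                    print([onz(n,u,v,16).round(1) for u,v in cv2.approxPolyDP(cv2.convexHull(c),4,True)[:,0]])
p=cv2.imread("pics/top0.png")
a=cv2.resize(p[165:280,185:350],None,fx=4.8,fy=4.8,interpolation=cv2.INTER_CUBIC); cv2.imwrite("pics/topz.png",a)
p=cv2.imread("pics/side0.png")
a=cv2.resize(p[160:310,210:360],None,fx=4,fy=4,interpolation=cv2.INTER_CUBIC); cv2.imwrite("pics/sidez.png",a)
E
```

```text
top blue [(np.int32(124), (np.float64(141.06), np.float64(164.52)), (np.int32(134), np.int32(156), np.int32(15), np.int32(18))), (np.int32(134), (np.float64(213.26), np.float64(226.93)), (np.int32(208), np.int32(218), np.int32(11), np.int32(19))), (np.int32(80), (np.float64(155.44), np.float64(249.38)), (np.int32(153), np.int32(243), np.int32(6), np.int32(14))), (np.int32(75), (np.float64(219.73), np.float64(313.65)), (np.int32(217), np.int32(307), np.int32(6), np.int32(14)))]
top red [(np.int32(16), (np.float64(300.06), np.float64(255.31)), (np.int32(298), np.int32(254), np.int32(5), np.int32(4)))]
top green [(np.int32(2858), (np.float64(311.83), np.float64(227.87)), (np.int32(286), np.int32(181), np.int32(53), np.int32(89))), (np.int32(88), (np.float64(221.05), np.float64(293.74)), (np.int32(214), np.int32(282), np.int32(15), np.int32(24))), (np.int32(56), (np.float64(219.23), np.float64(331.39)), (np.int32(218), np.int32(321), np.int32(4), np.int32(21)))]
((312.1319274902344, 224.93374633789062), (40.23341369628906, 83.59652709960938), 10.203973770141602) [[284.9287  262.50717]
 [
[... 3590 characters left out ...]
p.int32(14), np.int32(3))), (np.int32(18), (np.float64(59.44), np.float64(41.17)), (np.int32(58), np.int32(37), np.int32(4), np.int32(9))), (np.int32(27), (np.float64(53.48), np.float64(48.0)), (np.int32(50), np.int32(44), np.int32(8), np.int32(9))), (np.int32(8), (np.float64(47.88), np.float64(63.62)), (np.int32(46), np.int32(62), np.int32(5), np.int32(4))), (np.int32(12), (np.float64(62.17), np.float64(64.92)), (np.int32(60), np.int32(62), np.int32(6), np.int32(8))), (np.int32(19), (np.float64(64.37), np.float64(84.47)), (np.int32(61), np.int32(81), np.int32(9), np.int32(8))), (np.int32(101), (np.float64(372.2), np.float64(97.31)), (np.int32(369), np.int32(85), np.int32(8), np.int32(22)))]
```

View pics/topz.png

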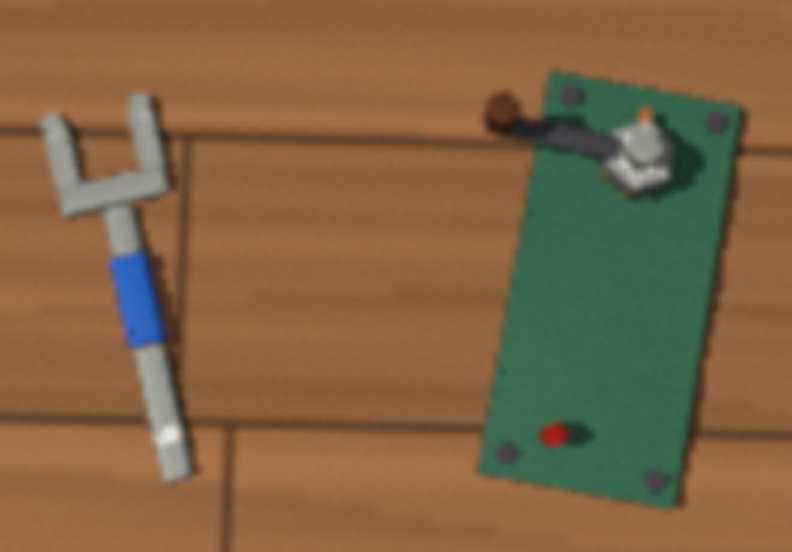

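View pics/sidez.png

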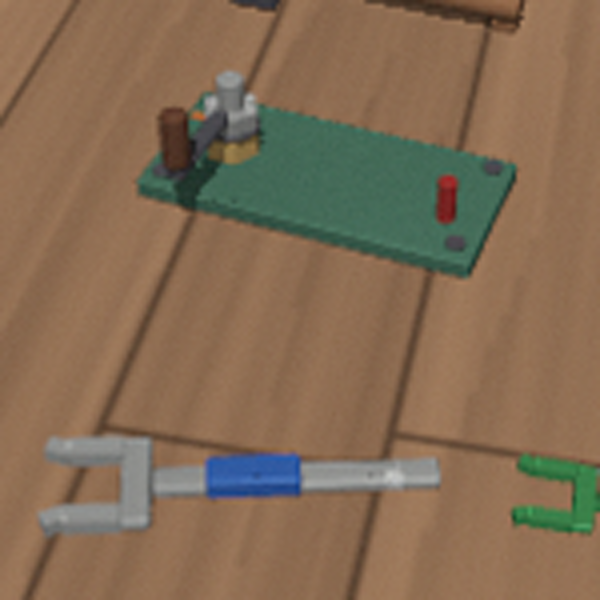

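Run:
```python
from h import *
for n in("top","side"):
    print(n,ray(n,280,210)[0].round(0))
    p=cv2.imread(f"pics/{n}0.png")
    h=cv2.cvtColor(p,cv2.COLOR_BGR2HSV)
    c0=proj(n,[490,-10,16])[0].round().astype(int); print(c0,h[c0[1],c0[0]])
    m=((h[...,0]>62)&(h[...,0]<95)&(h[...,1]>60)).astype(np.uint8)
    m[:, :]=cv2.morphologyEx(m,cv2.MORPH_CLOSE,np.ones((5,5)))
    b,l=blobs(m,500)
    for x in b: print(x[:3])
# subpixel plate edges, top & side: intensity profile across predicted edges using "a" channel of Lab (green vs wood)
def edges(n,o,yaw,z=16):
    p=cv2.imread(f"pics/{n}0.png"); L=cv2.cvtColor(p,cv2.COLOR_BGR2LAB).astype(np.float32)
    A=L[...,1]
    c,s=np.cos(yaw),np.sin(yaw); R=np.array([[c,-s],[s,c]]); out={}
    for name,pts,nd in [("+y",[(x,60) for x in range(-180,30,6)],(0,1)),("-y",[(x,-60) for x in range(-180,30,6)],(0,-1)),
                     ("+x",[(50,y) for y in range(-40,44,6)],(1,0)),("-x",[(-200,y) for y in range(-40,44,6)],(-1,0))]:
        off=np.arange(-10,10.1,.5); res=[]
        for q in pts:
            P=np.array([o+R@(np.array(q)+np.array(nd)*t) for t in off]); P=np.c_[P,np.full(len(P),z)]
            uv=proj(n,P).astype(np.float32)
            v=cv2.remap(A,uv[:,0].reshape(1,-1),uv[:,1].reshape(1,-1),cv2.INTER_LINEAR)[0]
            mid=(v[:5].mean()+v[-5:].mean())/2
            if abs(v[0]-v[-1])<10: continue
            k=np.where((v[:-1]<mid)&(v[1:]>=mid))[0]
            if len(k): k=k[-1]; res.append((q[0] if nd[0]==0 else q[1], off[k]+.5*(mid-v[k])/(v[k+1]-v[k])))
        r=np.array(res)
        if len(r)>3:
            f=np.polyfit(r[:,0],r[:,1],1); e=r[:,1]-np.polyval(f,r[:,0]); r=r[abs(e)<1.2]; f=np.polyfit(r[:,0],r[:,1],1)
            out[name]=(len(r),f.round(4), r[:,1].mean().round(2))
    return out
for n in("top","side"):
    print(n,edges(n,np.array([556.5,-19.8]),-0.158))
```

```text
top [ 364.  115. 1121.]
[313 222] [ 74 116 103]
(np.int32(3129), (np.float64(311.74), np.float64(227.15)), (np.int32(285), np.int32(181), np.int32(54), np.int32(89)))
side [303. 877. 720.]
[289 201] [ 76  99 103]
(np.int32(2018), (np.float64(296.85), np.float64(207.11)), (np.int32(245), np.int32(186), np.int32(94), np.int32(43)))
top {'+y': (33, array([-0.0038,  0.2415]), np.float64(0.55)), '-y': (35, array([ 0.0019, -0.3803]), np.float64(-0.53)), '+x': (14, array([ 0.0021, -0.6068]), np.float64(-0.61)), '-x': (14, array([-0.0046, -1.513 ]), np.float64(-1.51))}Traceback (most recent call last):
  File "<stdin>", line 33, in <module>
  File "<stdin>", line 29, in edges
    raise TypeError("expected non-empty vector for x")
TypeError: expected non-empty vector for x
```

```bash
cat >> h.py <<'E'
YAW=-0.161
O=np.array([557.0,-19.5])
def fx(x,y,z=0,O=O,yaw=YAW):
    c,s=np.cos(yaw),np.sin(yaw); return np.array([O[0]+c*x-s*y,O[1]+s*x+c*y,z])
E
python3 - <<'E'
from h import *
for n,(x0,y0,x1,y1) in (("top",(185,165,350,280)),("side",(210,160,360,310))):
    p=cv2.imread(f"pics/{n}0.png"); k=4.8 if n=="top" else 4
    a=cv2.resize(p[y0:y1,x0:x1],None,fx=k,fy=k,interpolation=cv2.INTER_CUBIC)
    def pt(X,col,r=2):
        for u,v in proj(n,X): cv2.circle(a,(int((u+.5-x0)*k),int((v+.5-y0)*k)),r,col,-1)
    pt([fx(*q) for q in [(-200,-60,16),(-200,60,16),(50,60,16),(50,-60,16)]],(0,255,255),3)
    th=np.linspace(0,6.28,24)
    pt([fx(10*np.cos(t),10*np.sin(t),78) for t in th],(255,0,255),1)
    pt([fx(-170+7*np.cos(t),20.5+7*np.sin(t),50) for t in th],(255,255,0),1)
    pt([fx(-170+7*np.cos(t),20.5+7*np.sin(t),16) for t in th],(255,255,255),1)
    cv2.imwrite(f"pics/{n}chk.png",a)
# spanner
p=cv2.imread("pics/top0.png"); m=mask(p,"blue")
for n in("top","side"):
    p=cv2.imread(f"pics/{n}0.png"); b,l=blobs(mask(p,"blue"),30)
    i=1 if n=="top" else 0
    B=b[i]; ys,xs=np.where(l==B[3])
    W=np.array([onz(n,u,v,14)[:2] for u,v in zip(xs,ys)]); c=W.mean(0); e=np.linalg.eigh(np.cov((W-c).T))[1][:,1]
    print(n,c.round(1),np.arctan2(*e[::-1]))
    # shank pixels
    g=mask(p,"grey"); ys,xs=np.where(g>0)
    u=proj(n,[c[0],c[1],8])[0]; k=(np.hypot(xs-u[0],ys-u[1])<70)
    W=np.array([onz(n,a,b_,9)[:2] for a,b_ in zip(xs[k],ys[k])])
    th=np.deg2rad(np.rad2deg(0.15)); 
    for it in range(4):
        d=np.array([np.cos(th),np.sin(th)]); q=np.array([-d[1],d[0]]); L=(W-c)@d; T=(W-c)@q
        s=(L>-112)&(L<60)&(abs(T)<16)&(abs(L)>29)
        f=np.polyfit(L[s],T[s],1); th+=np.arctan(f[0])
    ht=(abs(T)<45)&(L>-140)&(L<150)
    Lh=L[ht]
    print(n,"yaw",th,"off",f[1],s.sum(),"extent",Lh.min(),Lh.max(),
      "headTrange",[ (T[(abs(L-x)<6)&(abs(T)<50)].min(),T[(abs(L-x)<6)&(abs(T)<50)].max()) for x in (70,90,110)])
E
```

```text
top [468.2 275.5] -2.8755774238657397
top yaw 0.2659168061001532 off 0.6396183691881971 232 extent -108.53391217184087 121.42249692938402 headTrange [(np.float64(-32.10227021613943), np.float64(32.097942967336714)), (np.float64(-33.19866749084959), np.float64(32.38748467546364)), (np.float64(-33.44087366399436), np.float64(32.33865481046446))]
side [466.  282.5] -2.8384719230543682
side yaw 0.26325151976654915 off -1.6836506723432256 349 extent -109.00884555046548 124.06273824955197 headTrange [(np.float64(-37.35704648769926), np.float64(33.47852863634584)), (np.float64(-38.24847854958095), np.float64(32.67247023401962)), (np.float64(-38.64002235644257), np.float64(34.78486828341094))]
```

View pics/topchk.png

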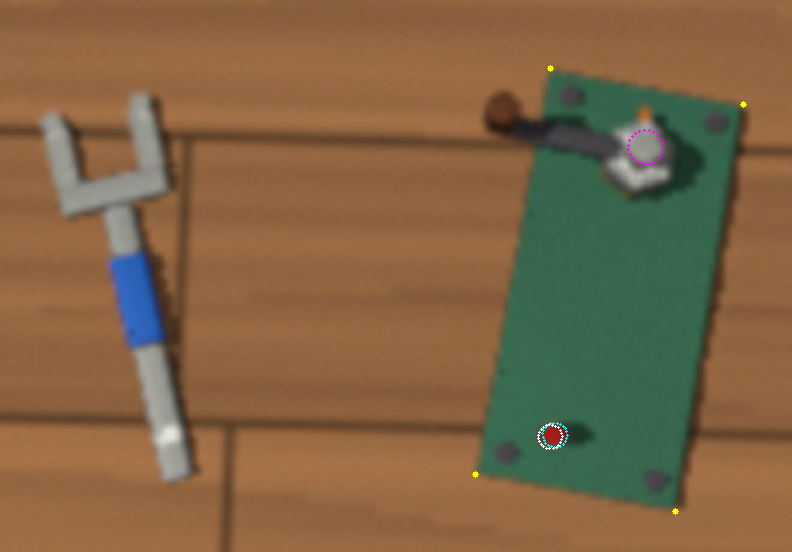

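View pics/sidechk.png

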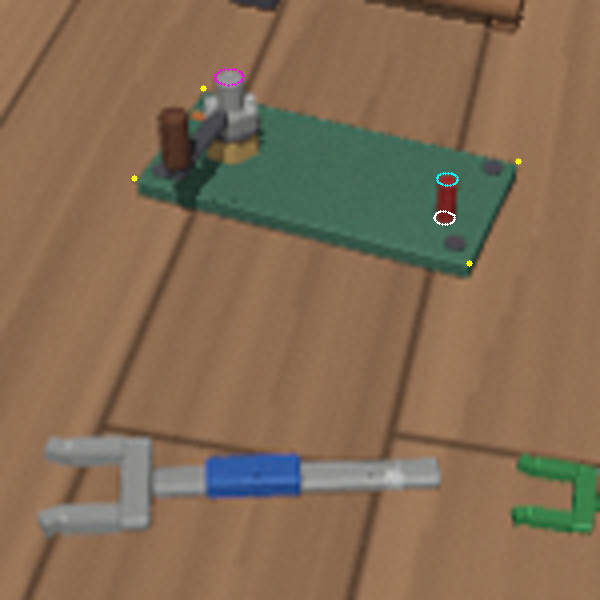

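```bash
cat >> h.py <<'E'
def rv(t): return np.pi*np.array([np.cos(t/2),np.sin(t/2),0])
SP=np.array([468.,276.]); SY=0.265
def sp(x,z): return np.array([SP[0]+x*np.cos(SY),SP[1]+x*np.sin(SY),z])
E
python3 - <<'E'
from h import *
K=onz("top",289.2-.5,188.3-.5,104); print("knob",K, np.hypot(*(K[:2]-O)), np.arctan2(*(K[:2]-O)[::-1]))
for t in (SY,SY+np.pi,SY-np.pi):
    print("pick",t,np.round(ik(sp(15,20),rv(t)),2) if ik(sp(15,20),rv(t)) is not None else None)
for dx in(-85,-150):
  for t in (YAW,YAW+np.pi):
    q=ik(fx(dx,0,36),rv(t)); print("place",t,None if q is None else np.round(q,2))
a0=np.arctan2(*(K[:2]-O)[::-1])
for s in (1,-1):
  for d in(0,.4,.8,1.2,1.6):
    a=a0-d; q=ik([O[0]+85*np.cos(a),O[1]+85*np.sin(a),85],rv(a+(0 if s>0 else np.pi))); print("knob",s,d,None if q is None else np.round(q,2))
E
```

```text
knob [570.09199014  65.87103124 104.        ] 86.36905221202059 1.4186277968809422
pick 0.265 [ 0.41  0.19 -0.16  1.22  0.   -3.  ]
pick 3.4065926535897932 [ 0.41  0.19 -0.16  1.22  0.    0.14]
pick -2.876592653589793 [ 0.41  0.19 -0.16  1.22  0.    0.14]
place -0.161 [-0.15 -0.04 -0.37  1.24  0.   -3.13]
place 2.980592653589793 [-0.15 -0.04 -0.37  1.24  0.    0.01]
place -0.161 [-0.15 -0.21 -0.53  1.26  0.   -3.13]
place 2.980592653589793 [-0.15 -0.21 -0.53  1.26  0.    0.01]
knob 1 0 [-0.    0.19 -0.03  1.35  0.    1.72]
knob 1 0.4 [-0.02  0.27  0.06  1.37  0.    2.1 ]
knob 1 0.8 [-0.06  0.33  0.14  1.38  0.    2.46]
knob 1 1.2 [-0.11  0.36  0.18  1.39  0.    2.82]
knob 1 1.6 [-0.16  0.36  0.18  1.39  0.   -3.12]
knob -1 0 [-0.    0.19 -0.03  1.35 -0.   -1.42]
knob -1 0.4 [-0.02  0.27  0.06  1.37  0.   -1.04]
knob -1 0.8 [-0.06  0.33  0.14  1.38  0.   -0.68]
knob -1 1.2 [-0.11  0.36  0.18  1.39  0.   -0.33]
knob -1 1.6 [-0.16  0.36  0.18  1.39  0.    0.02]
```

Run:
```python
from h import *
t=SY+np.pi
move_to(sp(15,130),rv(t)); print(observe()["time"])
print(line_to(sp(15,21),120,contact_N=8)); 
s=observe(); print(s["time"],s["eef_pos"],s["force"])
grasp(70); s=observe(); print(s["time"],s["gripper_width"],s["eef_pos"],s["force"])
line_to(sp(15,80),120); s=observe(); print(s["time"],s["gripper_width"],s["eef_pos"],s["force"],s["torque"])
p,d=camera("side");cv2.imwrite("pics/s1.png",p);cv2.imwrite("pics/s1z.png",cv2.resize(p[180:330,200:400],None,fx=4,fy=4,interpolation=cv2.INTER_CUBIC))
```

```text
2.9583
False
4.0167 [483.28951587 280.26311178  22.01679473] [ 0.20662995 -0.43368762 -0.55730259]
4.7833 -0.2153460039433612 [482.44405669 279.88881134  20.95373012] [ 0.48824398 -0.1618124  -0.49959523]
5.425 -0.12449531976247219 [482.34058581 279.84466802  79.70966766] [0.2117594  0.00821721 0.09686579] [-0.0037554   0.04068677  0.002093  ]
```

View pics/s1z.png

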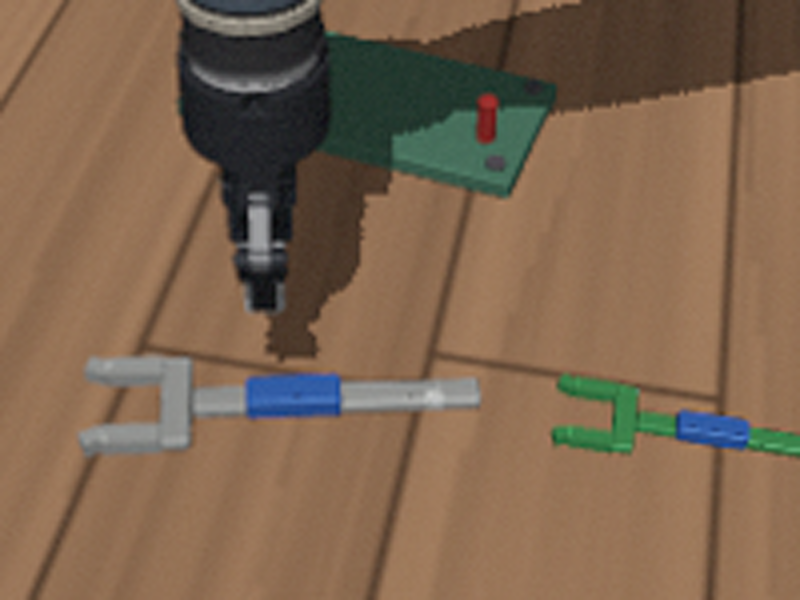

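Run:
```python
from h import *
for z in(80,63,16): 
    u=proj("side",[482.3,279.8,z])[0]; print(z,(u-[200,180])*4)
s=observe(); print(s["ee_rot"],s["q"],s["gripper_width"])
p,d=camera("top");cv2.imwrite("pics/t1.png",p);cv2.imwrite("pics/t1z.png",cv2.resize(p[130:280,160:360],None,fx=4,fy=4,interpolation=cv2.INTER_CUBIC))
for z in(80,63,16): 
    u=proj("top",[482.3,279.8,z])[0]; print(z,(u-[160,130])*4)
```

```text
80 [262.04655286 306.83435005]
63 [263.06615229 327.87763661]
16 [265.76738898 383.42524491]
[ 4.14887416e-01 -3.11240942e+00  7.46520754e-04] [ 4.05506322e-01  1.51268013e-01 -8.39739551e-02  1.33727381e+00
 -1.23796270e-05  1.40466725e-01] -0.08038386766174387
80 [193.84458261 357.17987663]
63 [197.64860923 360.08630769]
16 [207.56255193 367.6611265 ]
```

View pics/t1z.png

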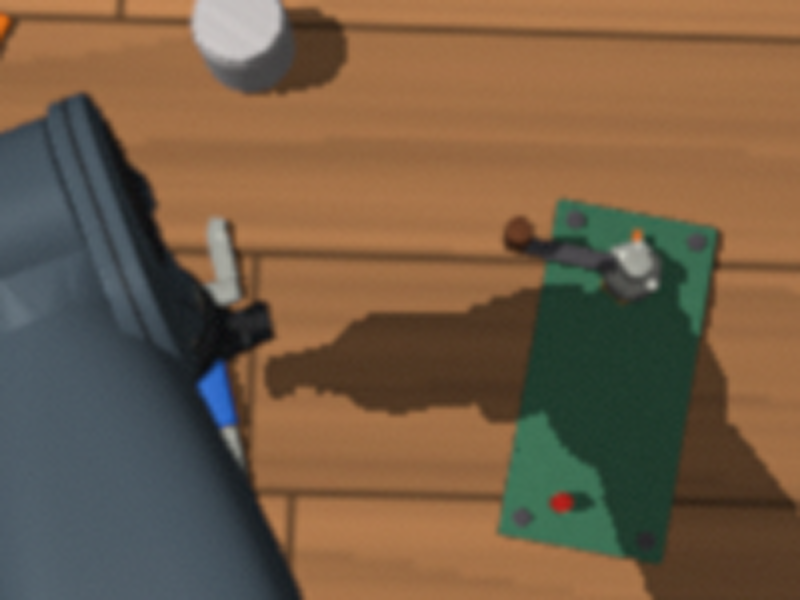

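Run:
```python
from h import *
p,d=camera("side")
a=p[190:275,220:310].copy()
cv2.imwrite("pics/s2z.png",cv2.resize(a,None,fx=6.5,fy=6.5,interpolation=cv2.INTER_CUBIC))
o=d[190:275,220:310]
# points of gripper in world from depth
i=camera_info("side")
ys,xs=np.mgrid[190:275,220:310]; z=o
P=cv2.undistortPoints(np.stack([xs.ravel(),ys.ravel()],1).astype(float).reshape(-1,1,2),i["mtx"],i["distortion"])[:,0]
C=np.c_[P*z.ravel()[:,None],z.ravel()]; W=(C-i["t"])@i["R"]
k=(z.ravel()>0)&(W[:,2]>30)&(np.hypot(W[:,0]-482,W[:,1]-280)<100)
W=W[k]; L=(W[:,:2]-[482.3,279.8])@np.array([np.cos(SY),np.sin(SY)]);T=(W[:,:2]-[482.3,279.8])@np.array([-np.sin(SY),np.cos(SY)])
for zl in range(30,160,8):
    m=(W[:,2]>=zl)&(W[:,2]<zl+8)
    if m.any(): print(zl,m.sum(),L[m].min().round(),L[m].max().round(),T[m].min().round(),T[m].max().round())
```

```text
78 7 -8.0 8.0 6.0 10.0
86 12 -10.0 10.0 7.0 15.0
94 27 -10.0 9.0 8.0 17.0
102 21 -11.0 9.0 7.0 16.0
110 10 -6.0 4.0 13.0 18.0
126 5 -13.0 10.0 8.0 34.0
134 10 -13.0 6.0 27.0 41.0
142 19 -16.0 16.0 -3.0 46.0
150 43 -16.0 15.0 -6.0 54.0
158 16 -16.0 15.0 17.0 60.0
```

View pics/s2z.png

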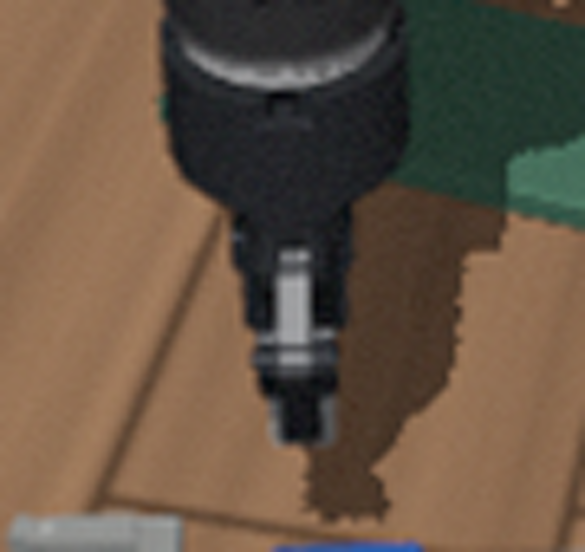

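The side view shows the shut fingertips at about (266,258), roughly at TCP height. That explains the empty grasp: the 17 mm overhang doesn't match what I see. I'll check it with a gentle touch on bare bench.

Run:
```python
from h import *
line_to([498,222,80],200); line_to([498,222,28],150)
print(observe()["force"])
print(line_to([498,222,-6],25,contact_N=4)); s=observe(); print(s["time"],s["eef_pos"],s["force"],s["gripper_width"])
line_to([498,222,40],150);
```

```text
[0.27386062 0.0126644  0.62121243]
True
7.7083 [497.74957332 221.91159109  -4.40805779] [-0.09075352 -0.23619291  3.96830049] -0.042103680905115015
```

Run:
```python
from h import *
print("oh",finger_overhang)
open_gripper()
line_to([498,222,80],200); line_to(sp(15,80),200)
print(line_to(sp(15,-2),80,contact_N=8)); s=observe(); print(s["time"],s["eef_pos"],s["force"],s["gripper_width"])
grasp(80); s=observe(); print(s["time"],s["gripper_width"],s["eef_pos"],s["force"])
line_to(sp(15,60),120); s=observe(); print(s["time"],s["gripper_width"],s["eef_pos"],s["force"],s["torque"])
p,d=camera("side");cv2.imwrite("pics/s3.png",p);cv2.imwrite("pics/s3z.png",cv2.resize(p[180:330,200:400],None,fx=4,fy=4,interpolation=cv2.INTER_CUBIC))
```

```text
oh 17.0
False
10.925 [483.18122239 280.25357694  -1.19014569] [-0.55995862  0.16132671  0.00996641] 85.30321701884515
11.5333 19.79033781734198 [482.82897301 280.15322284  -1.47367835] [-0.42766003 -0.19462327  2.8649737 ]
12.2 19.958578084771855 [481.93640588 279.68295876  59.14840709] [-0.41125466 -0.07728964 -2.46493208] [-0.00581428 -0.06241519  0.00857361]
```

View pics/s3z.png

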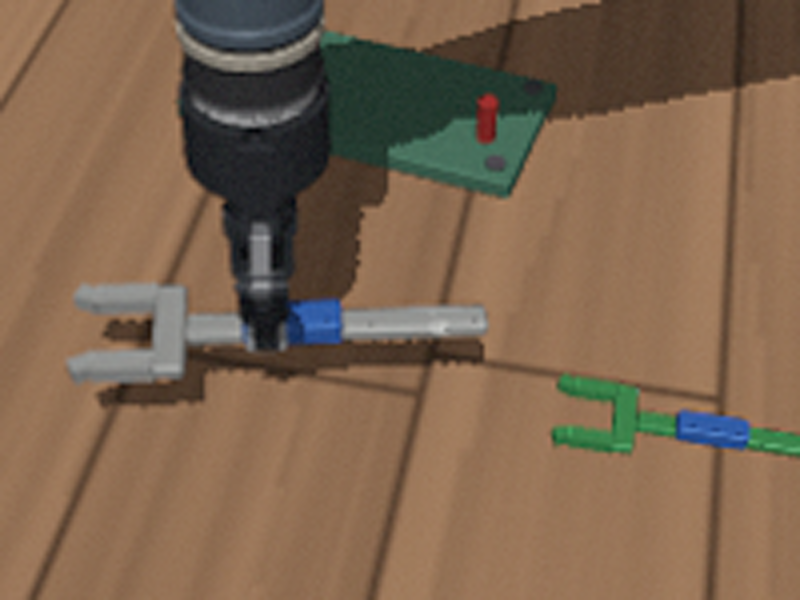

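Run:
```python
from h import *
t=YAW+np.pi
line_to(sp(15,125),250)
move_to(fx(-150,0,125),rv(t))
line_to(fx(-145,-1.5,58),150)
dwell(.2)
s=observe(); print(s["time"],s["gripper_width"],s["eef_pos"],fx(-145,-1.5,58),s["force"],s["ee_rot"],rv(t))
for n,(x0,y0) in (("top",(240,150)),("side",(230,150))):
    p,d=camera(n);cv2.imwrite(f"pics/{n}4.png",p);cv2.imwrite(f"pics/{n}4z.png",cv2.resize(p[y0:y0+130,x0:x0+150],None,fx=4.6,fy=4.6,interpolation=cv2.INTER_CUBIC))
```

```text
14.5583 19.83222959074119 [414.92010949   2.22529396  59.49200533] [413.63475859   2.26367513  58.        ] [-0.06878741 -0.67673512 -1.33739068] [ 2.51902376e-01  3.12858748e+00 -2.38006037e-04] [0.25262516 3.131419   0.        ]
```

View pics/top4z.png

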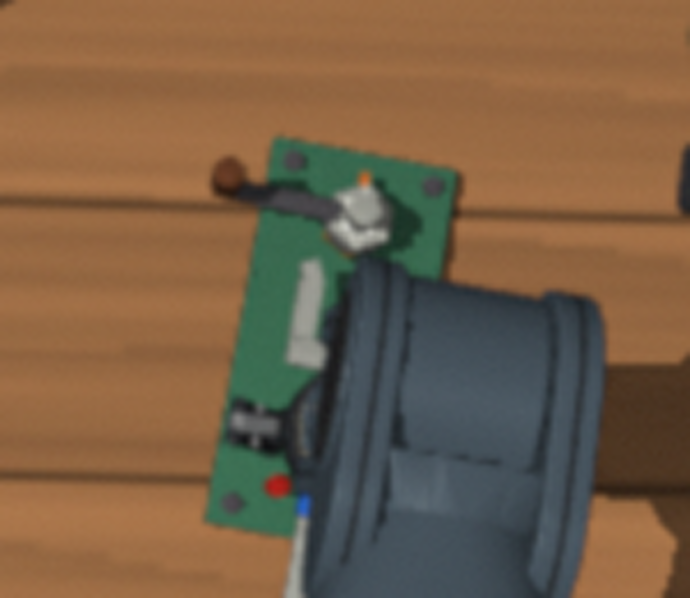

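View pics/side4z.png

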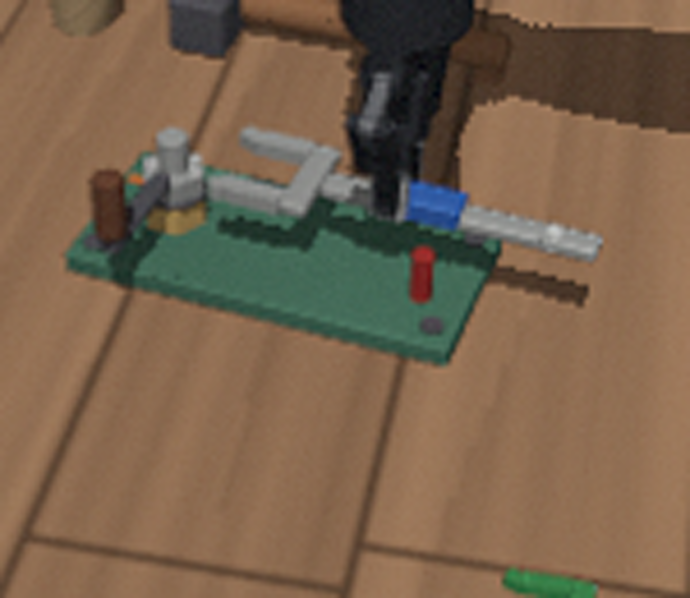

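Run:
```python
from h import *
s=observe(); e=s["eef_pos"]; print(e)
c,sn=np.cos(YAW),np.sin(YAW)
def w(x,y,z): 
    x-=15; return [e[0]+c*x-sn*y,e[1]+sn*x+c*y,e[2]+1.5+z]
for n,(x0,y0) in (("top",(240,150)),("side",(230,150))):
    a=cv2.imread(f"pics/{n}4z.png")
    def pt(X,col):
        for u,v in proj(n,X): cv2.circle(a,(int((u+.5-x0)*4.6),int((v+.5-y0)*4.6)),2,col,-1)
    pt([w(x,y,10) for x,y in [(123,33),(123,-33),(78,33),(78,-33),(78,19),(78,-19),(-110,9),(-110,-9)]],(0,255,255))
    pt([w(x,y,0) for x,y in [(123,33),(-110,9),(-110,-9)]],(255,0,255))
    pt([w(x,y,16) for x,y in [(-28,11),(-28,-11)]],(255,255,255))
    cv2.imwrite(f"pics/{n}4c.png",a)
```

```text
[414.50871853   2.15681826  59.09716927]
```

View pics/top4c.png

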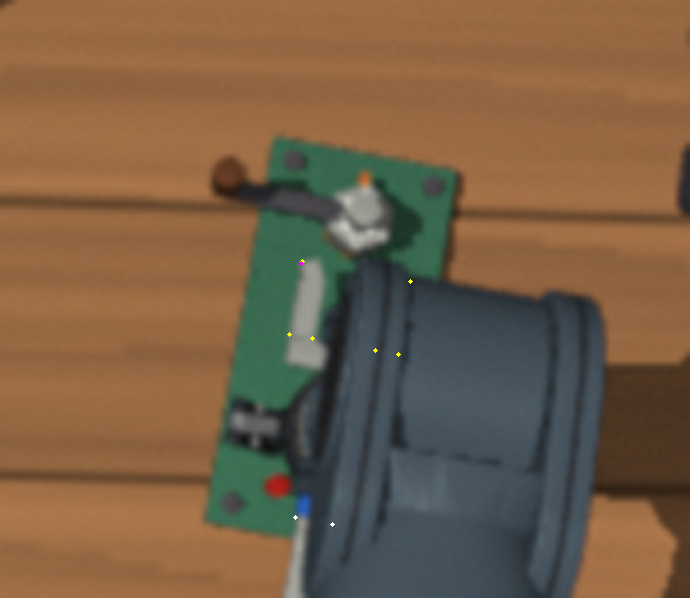

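View pics/side4c.png

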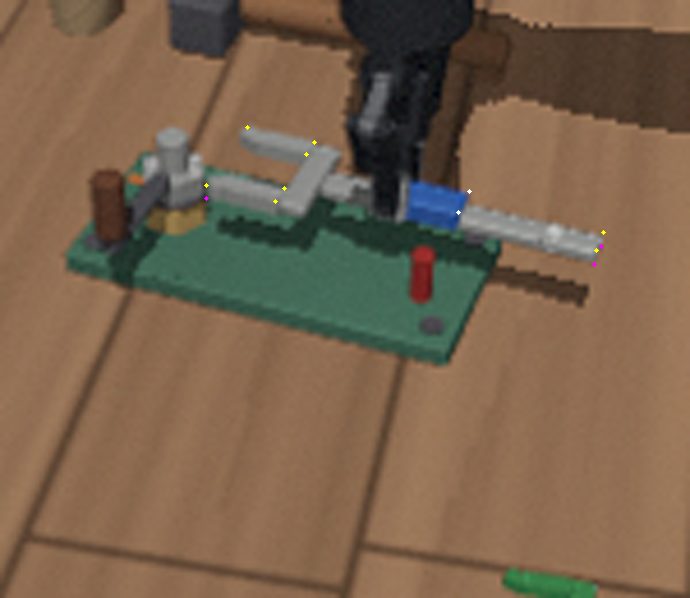

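```bash
cat >> h.py <<'E'
def edgeprof(img,n,e,x,y,z,nd,yaw,chan=1,rng=8):
    """subpixel edge along nd (spanner-frame) near spanner point; e=origin world"""
    A=cv2.cvtColor(img,cv2.COLOR_BGR2LAB)[...,chan].astype(np.float32)
    c,s=np.cos(yaw),np.sin(yaw); off=np.arange(-rng,rng+.1,.5)
    P=[[e[0]+c*(x+nd[0]*t)-s*(y+nd[1]*t),e[1]+s*(x+nd[0]*t)+c*(y+nd[1]*t),e[2]+z] for t in off]
    uv=proj(n,P).astype(np.float32)
    v=cv2.remap(A,uv[:,0].reshape(1,-1),uv[:,1].reshape(1,-1),cv2.INTER_LINEAR)[0]
    g=abs(np.gradient(v)); g[g<.5*g.max()]=0
    return (off*g).sum()/g.sum(), v[[0,-1]]
E
python3 - <<'E'
from h import *
e=np.array([414.7,2.18,59.3+1.5]); c,s=np.cos(YAW),np.sin(YAW); e[:2]-=15*np.array([c,s])
p=cv2.imread("pics/top4.png")
for x in (75,82,90,98,106,114): r=edgeprof(p,"top",e,x,33,10,(0,1),YAW); print("prong outer",x,round(r[0],2),r[1])
for x in (-40,-50,-60,-70,-75): r=edgeprof(p,"top",e,x,9,10,(0,1),YAW,rng=6); print("shank",x,round(r[0],2),r[1])
r=edgeprof(p,"top",e,123,29,10,(1,0),YAW); print("tip",r)
q=cv2.imread("pics/side4.png")
for y in (0,): print("tail side",edgeprof(q,"side",e,-110,y,10,(-1,0),YAW))
for y in (30,-30): print("tip side",edgeprof(q,"side",e,123,y,10,(1,0),YAW))
# reference: same method on pre-pick image
p=cv2.imread("pics/top0.png"); E0=np.array([468,276,0.])
for x in (75,90,106): print("ref prong",x,[round(edgeprof(p,"top",E0,x,g*33,10,(0,g),SY)[0],2) for g in(1,-1)])
for x in (-40,-60,-75): print("ref shank",x,[round(edgeprof(p,"top",E0,x,g*9,10,(0,g),SY,rng=6)[0],2) for g in(1,-1)])
print("ref ends",edgeprof(p,"top",E0,123,29,10,(1,0),SY),edgeprof(p,"top",E0,-110,0,10,(-1,0),SY))
E
```

```text
prong outer 75 0.34 [126.112305 104.34375 ]
prong outer 82 0.72 [126.      104.15625]
prong outer 90 0.44 [126.      104.19531]
prong outer 98 0.55 [126.59375 104.58984]
prong outer 106 0.73 [126.65137  104.765625]
prong outer 114 0.24 [126.05078 104.26367]
shank -40 2.06 [126.     117.6875]
shank -50 0.48 [126.     142.4375]
shank -60 0.55 [125.5     142.44922]
shank -70 0.51 [126.      142.08301]
shank -75 0.93 [125.90039 142.875  ]
tip (np.float64(1.1022875363926243), array([126.1875, 105.    ], dtype=float32))
tail side (np.float64(1.7634370889960544), array([127.   , 138.375], dtype=float32))
tip side (np.float64(3.003980249899234), array([127.91211, 127.4541 ], dtype=float32))
tip side (np.float64(1.142972972972973), array([128.26562, 137.84766], dtype=float32))
ref prong 75 [np.float64(0.65), np.float64(1.87)]
ref prong 90 [np.float64(0.67), np.float64(2.98)]
ref prong 106 [np.float64(0.41), np.float64(3.03)]
ref shank -40 [np.float64(0.77), np.float64(1.67)]
ref shank -60 [np.float64(0.94), np.float64(2.82)]
ref shank -75 [np.float64(0.45), np.float64(2.02)]
ref ends (np.float64(0.29540197658933204), array([126.5625 , 143.28125], dtype=float32)) (np.float64(-0.2303504437734468), array([126.711914, 142.2539  ], dtype=float32))
```

Run:
```python
from h import *
def st(m): 
    s=observe(); e=s["eef_pos"]; c,sn=np.cos(YAW),np.sin(YAW); d=e[:2]-O
    f=s["force"]; print(m,round(s["time"],2),"fix",(c*d[0]+sn*d[1]).round(2),(-sn*d[0]+c*d[1]).round(2),e[2].round(2),"F",(c*f[0]+sn*f[1]).round(1),(-sn*f[0]+c*f[1]).round(1),f[2].round(1),"T",s["torque"].round(2),s["gripper_width"].round(1))
r=line_to(fx(-145,-1.5,22),100,contact_N=6); st(("down",r))
r=line_to(fx(-145,-1.5,12.5),25,contact_N=4); st(("plate",r))
```

```text
Traceback (most recent call last):
AttributeError: 'float' object has no attribute 'round'
```

```bash
cat >> h.py <<'E'
def st(m): 
    s=observe(); e=s["eef_pos"]; c,sn=np.cos(YAW),np.sin(YAW); d=e[:2]-O
    f=s["force"]; print(m,round(s["time"],2),"fix",np.round([c*d[0]+sn*d[1],-sn*d[0]+c*d[1],e[2]],2),"F",np.round([c*f[0]+sn*f[1],-sn*f[0]+c*f[1],f[2]],1),"T",np.round(s["torque"],2),round(float(s["gripper_width"]),1))
E
python3 - <<'E'
from h import *
st("now")
r=line_to(fx(-145,-1.5,12.5),25,contact_N=4); st(("plate",r))
E
```

```text
now 15.17 fix [-145.32   -1.54   21.83] F [-0.5 -0.2 -2. ] T [-0.05 -0.07 -0.01] 19.7
('plate', True) 15.54 fix [-143.95   -1.51   14.5 ] F [0.5 0.2 4.1] T [-0.    0.07 -0.01] 19.8
```

Run:
```python
from h import *
line_to(fx(-144,-1.5,15.5),40)
r=line_to(fx(-130,-0.3,15.3),60,contact_N=6); st(("a",r))
r=line_to(fx(-79,0,15.0),40,contact_N=8); st(("b",r))
```

```text
('a', True) 16.0 fix [-139.4    -1.02   14.52] F [ 2.   0.7 -1.3] T [ 0.02 -0.22 -0.06] 20.1
('b', True) 16.34 fix [-140.13   -1.02   14.48] F [-0.9 -0.2  3.8] T [0.04 0.06 0.02] 19.6
```

Run:
```python
from h import *
line_to(fx(-140,-1,17),40); dwell(.15); st("up")
r=line_to(fx(-130,-0.3,17),60,contact_N=8); st(("a",r))
dwell(.1)
r=line_to(fx(-79,0,17),40,contact_N=8); st(("b",r))
```

```text
up 16.74 fix [-140.78   -1.     16.34] F [ 0.1 -0.8 -2. ] T [-0.02 -0.03  0.01] 20.1
('a', False) 17.06 fix [-129.54   -0.31   17.07] F [ 0.6 -0.5 -2.7] T [-0.02 -0.   -0.  ] 19.8
('b', True) 18.29 fix [-84.5   -0.09  15.42] F [ 0.1 -0.2 -1.7] T [-0.05 -0.05 -0.04] 19.7
```

Run:
```python
from h import *
r=line_to(fx(-85,0,12.5),20,contact_N=4); st(("low",r))
p,d=camera("side");cv2.imwrite("pics/s5.png",p);cv2.imwrite("pics/s5z.png",cv2.resize(p[150:250,230:360],None,fx=6,fy=6,interpolation=cv2.INTER_CUBIC))
p,d=camera("top");cv2.imwrite("pics/t5.png",p)
```

```text
('low', True) 18.5 fix [-8.457e+01 -3.000e-02  1.451e+01] F [-0.7 -0.1  3.1] T [ 0.02 -0.14 -0.01] 19.4
```

View pics/s5z.png

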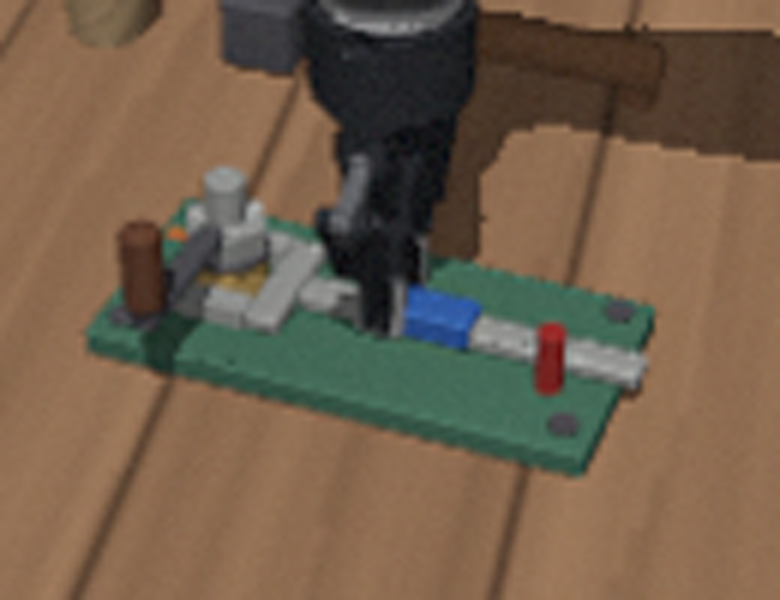

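The side view shows the jaw around the brass nut at (245,285) in the zoom, with the spanner flat on the plate and its shank beside the pin at (550,355). I'll release it and take the knob.

```bash
cat >> h.py <<'E'
def kp(a,z=68,r=85): return np.array([O[0]+r*np.cos(a),O[1]+r*np.sin(a),z])
E
python3 - <<'E'
from h import *
open_gripper(); st("open")
line_to(fx(-85,0,60),120); line_to(fx(-85,0,135),250)
p,d=camera("side");cv2.imwrite("pics/s6.png",p);cv2.imwrite("pics/s6z.png",cv2.resize(p[150:250,230:360],None,fx=6,fy=6,interpolation=cv2.INTER_CUBIC))
a=1.4186
move_to(kp(a,135),rv(a+np.pi)); st("above")
p,d=camera("top");cv2.imwrite("pics/t6.png",p);cv2.imwrite("pics/t6z.png",cv2.resize(p[150:280,240:390],None,fx=5,fy=5,interpolation=cv2.INTER_CUBIC))
E
```

```text
open 19.25 fix [-8.592e+01 -6.000e-02  1.326e+01] F [0.5 0.1 0.1] T [-0.06  0.01  0.04] 85.0
above 21.58 fix [ -1.49  84.72 134.01] F [-0.6  0.1  0.5] T [ 0.01  0.06 -0.03] 85.6
```

View pics/s6z.png

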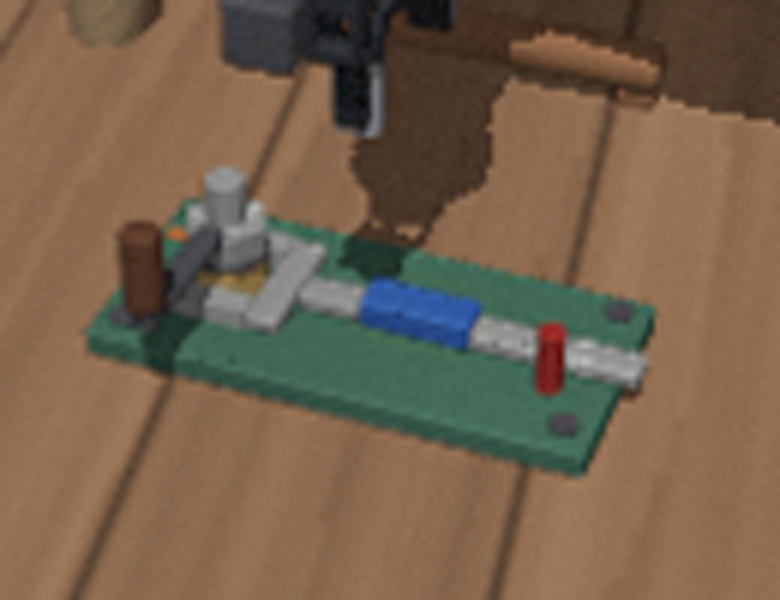

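View pics/t6z.png

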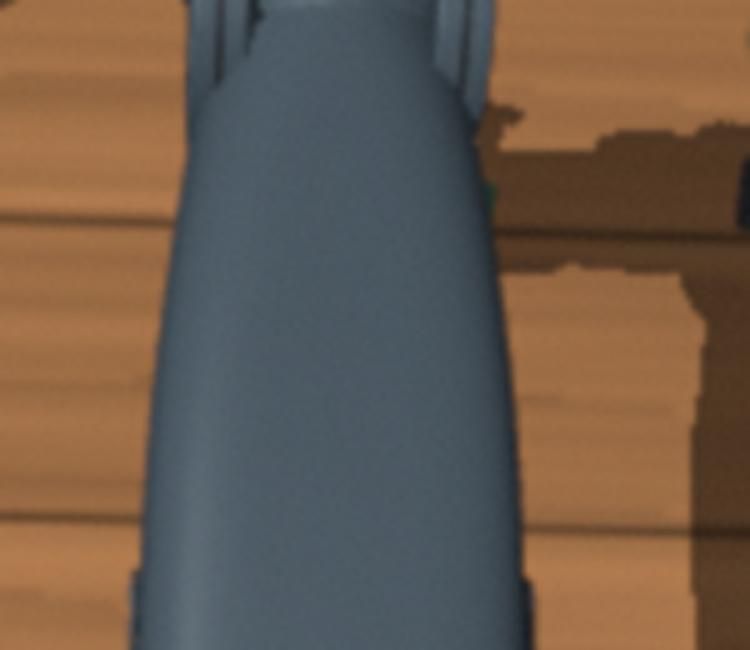

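The spanner stays put, lying home on the nut, with the sleeve at about (420,315) in the zoom.

Run:
```python
from h import *
a=1.4186
print(line_to(kp(a,68),120,contact_N=8)); st("down")
grasp(25); st("grip")
dwell(.1); f0=observe()["force"]; print(f0)
np.save("f0.npy",f0)
def read(a):
    f=observe()["force"]-f0; d=np.array([np.sin(a),-np.cos(a)]); r=np.array([np.cos(a),np.sin(a)])
    return -(f[:2]@d), f[:2]@r, f[2]
log=[]
a0=a
while a0-a<0.85:
    a-=0.06
    line_to(kp(a),60,rotation=rv(a+np.pi)); F=read(a)
    log.append((round(a0-a,3),*np.round(F,1)))
    if F[0]>3: break
print(*log,sep="\n"); st("end"); np.save("a.npy",[a0,a])
```

```text
False
down 22.34 fix [-0.39 84.99 68.6 ] F [ 0.8 -0.1  1.2] T [ 0.06 -0.01  0.02] 85.3
grip 22.95 fix [-0.32 85.17 68.41] F [0.8 0.3 1.7] T [ 0.04 -0.15 -0.01] 19.1
[0.25899214 0.46299301 2.20717991]
(0.06, np.float64(0.9), np.float64(0.4), np.float64(-0.3))
(0.12, np.float64(-0.2), np.float64(0.5), np.float64(-0.5))
(0.18, np.float64(-0.1), np.float64(1.0), np.float64(0.3))
(0.24, np.float64(-0.8), np.float64(2.5), np.float64(-0.1))
(0.3, np.float64(-1.2), np.float64(1.4), np.float64(0.8))
(0.36, np.float64(0.3), np.float64(1.9), np.float64(0.2))
(0.42, np.float64(-1.4), np.float64(2.8), np.float64(0.3))
(0.48, np.float64(-0.9), np.float64(2.6), np.float64(1.2))
(0.54, np.float64(-0.1), np.float64(3.8), np.float64(0.4))
(0.6, np.float64(-2.1), np.float64(2.8), np.float64(1.4))
(0.66, np.float64(-0.7), np.float64(3.7), np.float64(0.7))
(0.72, np.float64(2.0), np.float64(4.0), np.float64(2.4))
(0.78, np.float64(3.6), np.float64(4.0), np.float64(1.9))
end 26.3 fix [58.32 62.24 68.01] F [0.4 5.8 4.1] T [ 1.11 -0.22 -0.05] 19.0
```

```bash
cat > swing.py <<'E'
from h import *
import sys
f0=np.load("f0.npy"); a0,a=np.load("a.npy"); stop=float(sys.argv[1]); step=float(sys.argv[2]); r=float(sys.argv[3]); n=int(sys.argv[4])
def read(a):
    f=[]
    for k in range(4): dwell(.04); f.append(observe()["force"])
    f=np.mean(f,0)-f0; d=np.array([np.sin(a),-np.cos(a)]); q=np.array([np.cos(a),np.sin(a)])
    return -(f[:2]@d), f[:2]@q, f[2]
for i in range(n):
    a-=step
    line_to(kp(a,68,r),40,rotation=rv(a+np.pi)); F=read(a); e=observe()["eef_pos"][:2]-O
    print(round(a0-a,3),"act",round(a0-np.arctan2(e[1],e[0]),3),np.round(F,1))
    if F[0]>stop: break
st("end"); np.save("a.npy",[a0,a])
E
python3 swing.py 6.5 0.03 86 5
```

```text
0.81 act 0.787 [4.3 2.6 1.8]
0.84 act 0.818 [3.6 2.6 2.5]
0.87 act 0.845 [4.2 2.4 2.2]
0.9 act 0.872 [4.7 2.9 2.9]
0.93 act 0.901 [5.6 2.7 2.8]
end 28.38 fix [66.56 53.7  67.63] F [-1.8  6.5  5.5] T [ 1.36  0.15 -0.02] 19.0
```

```bash
python3 swing.py 8.5 0.03 86 12
```

```text
0.96 act 0.928 [5.6 2.4 2.3]
0.99 act 0.953 [6.4 2.6 2.7]
1.02 act 0.979 [7.1 2.6 3.3]
1.05 act 1.004 [8.1 2.7 2.7]
1.08 act 1.029 [8.7 2.3 2.8]
end 30.47 fix [72.89 44.76 67.57] F [-1.5  8.6  4.7] T [ 2.19  0.26 -0.01] 19.2
```

```bash
python3 swing.py 12.3 0.025 86 8
python3 - <<'E'
from h import *
for n,(x0,y0) in (("top",(240,150)),("side",(230,150))):
    p,d=camera(n);cv2.imwrite(f"pics/{n}7.png",p);cv2.imwrite(f"pics/{n}7z.png",cv2.resize(p[y0:y0+120,x0:x0+130],None,fx=5,fy=5,interpolation=cv2.INTER_CUBIC))
E
```

```text
1.105 act 1.049 [9.7 2.9 3.5]
1.13 act 1.07 [9.8 2.5 2.9]
1.155 act 1.091 [10.5  2.3  3.2]
1.18 act 1.111 [11.8  2.   3.2]
1.205 act 1.133 [12.   1.9  3.3]
1.23 act 1.154 [13.2  2.4  3.2]
end 32.97 fix [77.82 35.32 67.54] F [-2.1 13.9  5.7] T [3.17 0.27 0.06] 19.1
```

View pics/side7z.png

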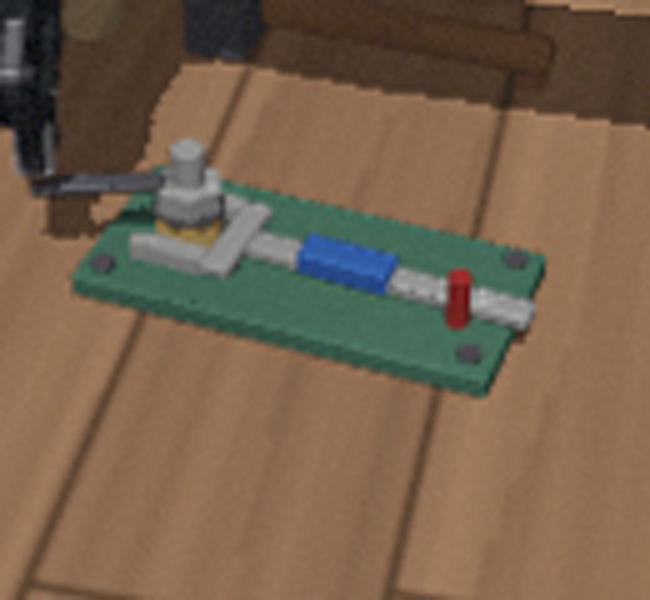

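View pics/top7z.png

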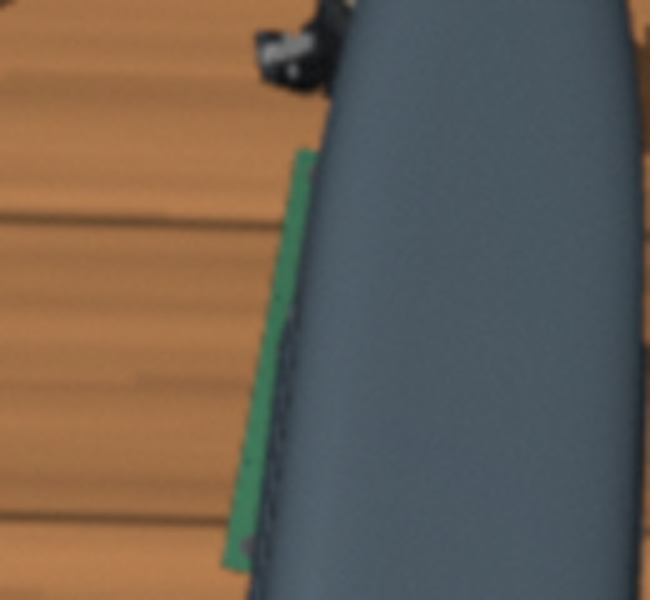

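Run:
```python
from h import *
a0,a=np.load("a.npy")
open_gripper(); st("open")
line_to(kp(a,120,86),120); line_to(kp(a,180,86),200); 
move_to([330,-330,230],rv(np.pi-.6)); dwell(.2); st("away")
for n,(x0,y0) in (("top",(240,150)),("side",(230,150))):
    p,d=camera(n);cv2.imwrite(f"pics/{n}8.png",p);cv2.imwrite(f"pics/{n}8z.png",cv2.resize(p[y0:y0+120,x0:x0+130],None,fx=5,fy=5,interpolation=cv2.INTER_CUBIC))
```

```text
open 33.73 fix [80.96 28.81 68.01] F [ 0.6 -0.   0.5] T [ 0.   -0.02 -0.  ] 85.4
away 36.62 fix [-173.71 -342.39  229.84] F [-0.   0.4  0.3] T [0.05 0.01 0.01] 85.6
```

View pics/side8z.png

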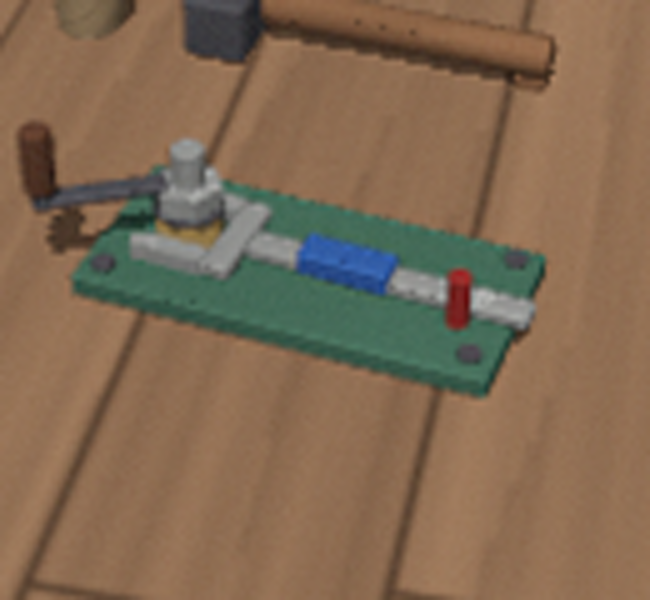

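View pics/top8z.png

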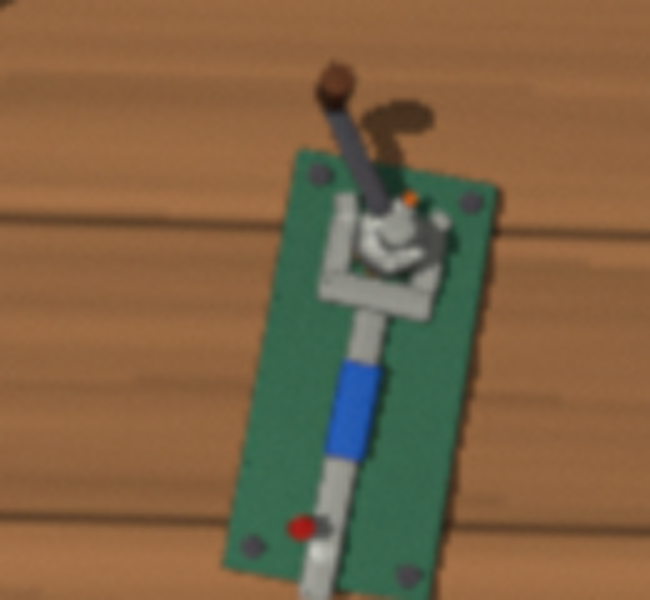

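Run:
```python
from h import *
p=cv2.imread("pics/top8.png"); b,l=blobs(mask(p,"blue"),60)
c,s=np.cos(YAW),np.sin(YAW)
for B in b:
    if 280<B[1][0]<350:
        ys,xs=np.where(l==B[3]); W=np.array([onz("top",u,v,31)[:2] for u,v in zip(xs,ys)])-O
        W=np.c_[W@[c,s],W@[-s,c]]; m=W.mean(0); e=np.linalg.eigh(np.cov((W-m).T))[1][:,1]; th=np.arctan(e[1]/e[0])
        print("sleeve",m,"yaw rel",th,"jaw",m+100*np.array([np.cos(th),np.sin(th)]))
K=onz("top",240+337/5-.5,150+76/5-.5,104)[:2]-O; a0,a=np.load("a.npy"); print("knob swung",a0-np.arctan2(K[1],K[0]),np.hypot(*K))
q0=cv2.imread("pics/top0.png"); 
for n in("top","side"):
    A=cv2.imread(f"pics/{n}0.png");B=cv2.imread(f"pics/{n}8.png")
    for nm,X in(("hammer",(600,-250,20)),("bung",None),("tin",None)): pass
cv2.imwrite("pics/full8.png",p)
```

```text
sleeve [-99.00329715   2.50945054] yaw rel -0.03610047543504489 jaw [ 0.93154772 -1.09981292]
knob swung 0.9734147651755876 86.57730795691712
```

View pics/full8.png

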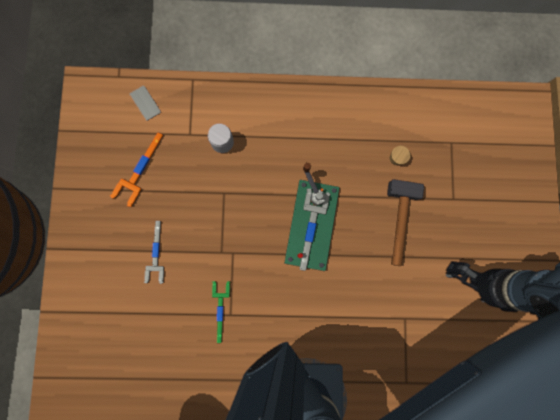

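```bash
python3 -c "
from h import *
st('final'); finish_job()"
```

```text
final 36.73 fix [-173.88 -342.52  229.88] F [ 0.2 -0.7  0. ] T [0.   0.02 0.04] 85.6
the job is handed in; nothing more can be done
```

I've handed the job in at 36.7 s of the 64 s allowed. The spanner is home on the brass nut with its shank against the red pin, and the jam nut is pulled up tight.

- **Spanner:** I slid it on until the jaw's floor was felt, then laid it flat on the plate. The last top picture puts the jaw centre about 1 mm from the screw's axis in each direction.
- **Tightening:** The jam nut landed after about 0.7 rad. I pulled on until the knob read 13.2 N, after the pull rose slowly from 4 to 7 N as the spanner came up on the pin, then let go. The spanner stayed in place.
- **Bystanders:** The hammer, bung and tin look unmoved in the last picture. I checked that by eye only.

These checks failed or disagreed:

- **First grasp:** It closed on nothing. The given 17 mm finger overhang didn't hold; a touch on the bench put the shut fingertips about 4 mm behind the TCP. I grasped again lower and it held.
- **Knob spring-back:** The knob appeared to spring back about 0.18 rad, and I expected about 0.11. I put the rest down to play of the knob in the fingers and pixel error. I relied on the force reading, because the washer's twist can't be read directly.
- **Radial force:** There was a steady radial force of 2 to 4 N at the knob during the swing, probably from a small error in my radius or centre.

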